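# Click the blue sample cartridge into the cell holder

## Task

Take the blue-topped cartridge out of its carrier and push it down into the square well of the dark cell holder, its notched, striped face on the brass plunger side, until it has gone past the sprung ball and clicks held. Push gently, stopping as soon as it clicks or bottoms, then let go and leave it standing there; leave the yellow-topped cartridge, the dropper bottle and the red marker alone.

Things in the scene. Friction and masses are not known exactly. Their poses are not given: they have to be found in the camera images.
- blue_cartridge: cartridge to load, upright, about 60 g: white square body 24 x 24 x 70 mm with a blue grip tab on top. Origin at the centre of its underside, z up. The -x face has a blue vertical stripe and, below it, a cross notch 2.8 mm deep from z = 25.6 to 34.4 mm (middle z = 30 mm). The foot is bevelled over its lowest 5 mm, by about 3 mm a side
- blue_grip (a point): middle of the blue tab, 92 mm above the cartridge's underside; the tab is 24 mm along the cartridge's x, 14 mm thick along y, from z = 70 to 100 mm. Grip it across the 14 mm, with the fingertips above the white shoulder at z = 70 mm
- yellow_cartridge: the same cartridge with a yellow tab and stripe; stays in its pocket
- carrier: grey fixed carrier plate 130 (x) x 56 (y) x 16 mm, origin at the centre of its underside; two pockets 27 mm square and 10 mm deep at x = -32 and x = +32 mm hold the two cartridges upright (floor 6 mm above the origin), their stripes towards the carrier's -x. Which colour stands in which pocket varies
- holder: dark fixed cell holder block 56 x 56 x 70 mm on an aluminium base plate, origin at the centre of its underside, z up. A brass plunger sticks out of its -x side, a black light tube out of its +x side. A hard seat floor in the well carries the sprung ball; they are set together by hand: the floor is anywhere from 7 to 29 mm above the origin, which cannot be read from outside, only felt
- holder_mouth (a point): centre of the mouth of the square well, at the holder's top face, 70 mm above its origin, axes as the holder's. The well is 25.6 mm wide, its walls along x and y. Contact forces of more than 22 N in all between cartridge and holder (the ball's own squeeze, up to about 17 N, included) damage it: never push down with much over 10 N
- detent_ball (a joint): steel ball in the well's -x wall, 10 mm across, standing 4 mm out, 30 mm above the seat floor. Value: how far it is pushed back, m (0 out, 0.002 riding on the cartridge's face, 0 in the notch). Push: up to 6 to 10 N to get the foot past it, about 27 mm before home; a few N of drag; then it snaps into the notch and draws the cartridge down the last 3 mm on to the hard seat
- amber_dropper: amber dropper bottle 35 x 36 x 115 mm standing behind, origin at the centre of its underside; a bystander
- marker_red: red marker pen 130 mm long (along y), 15 mm thick, lying at the front, origin under its middle; a bystander
- shelf_hook_gear: dark blue bag hanging from the shelf at the right, fixed: it fills x 0.51 to 0.56 m, y -0.52 to -0.31 m, z 0.37 to 0.62 m (its origin is at its lower right end, behind it). The arm starts to the right of it: draw back towards the base before swinging in over the worktop, and keep the wrist clear of it

How it is judged:
By the outcome, as a careful person would: the job done as asked, in the order asked, and still so for the second after the job is handed in, with the robot touching nothing.
It also fails if it takes over 72 s, if anything falls off the work surface, if the arm or the gripper's body presses on something with over 40 N, if the wrist force passes 120 N, or if a joint passes its speed limit or range.

## Robot

A 6-joint arm with a two-finger parallel gripper is mounted at the origin on a cart in front of the work surface, level with it; the furniture and walls round the work are solid. World frame = base frame: x ahead of the robot, y to its left, z up, the work surface at z = 0. Lengths are in m, angles in rad, forces in N, time in s.
With the tool pointing down it reaches from about 0.225 to 0.875 m from the base axis. Payload 3.4 kg.
Tool frame: the origin (TCP) lies at the very end of the fingers, on their centre line; the grasp point (between the pads) lies 19 mm behind it; z points along the fingers, y is the line along which they close (so a half turn about z gives the same grasp; the last joint's range is limited). The gripper opens to 85 mm and grips with 20 to 120 N. Pads are 22 mm wide; open, the fingers measure 114 mm over their backs; the gripper's body (76 mm by 85 mm) begins 54 mm behind the grasp point. The pads swing forward as they close: fully open they stand 13 mm farther back than shut.
Start: joints at [-1.242, 0.276, 1.505, -0, 1.361, -0.121], TCP at [0.25, -0.518, 0.231] pointing down, gripper open.
Joint ranges: [-2.89, 2.89], [-0.75, 2.08], [0.22, 2.7], [-1.18, 4.32], [0.11, 2.71], [-2.7, 2.7]. Speed limits (rad/s): [2.57, 2.57, 3.14, 3.14, 3.14, 3.14].

## Interface

Orientations are given as a unit quaternion [x, y, z, w].
In Python, from station import r, cams, finder gives the robot as it stands. The module is installed in compiled form; this text tells all that it offers.
- The arm moves only by the tool arm_command, never from a script. Its argument "commands" is a list of rows, each a list of 6 numbers: the shift along the tool's x, y, z in mm, then the turn, a rotation vector about the tool's x, y, z in rad. A call has 1 to 20 rows; each row is the pose to reach, as a shift and turn from the pose commanded when the call began, along the tool's axes at that moment; what a row does not reach only later rows make up. A row lasts 1/10 s, in which the tool goes at most 50 mm and 8.59 degrees, less where a joint would pass 70% of its speed; a pose out of reach is approached as far as the arm can. A call with a gripper value outside its range is refused whole. "jaw" is the opening, from 0 (shut) to 1 (fully open), set as the call begins (left out, the last holds). The fingers move at their own pace and stop on an object; "grip_force" is the grip in N (left out, the last holds). Time passes only in rows, so rows that repeat a pose let the fingers close. It gives the time, the measured TCP pose, the force, the opening and the grip force at its end, in the units of the state.
- r.read_state(): the state, without advancing time (a new reading comes with each control period).
- cams.get_image(name): name is "scene" or "top" or "wrist"; returns (picture, depth): 420x560x3 uint8, red, green, blue; 420x560 float32, m along the optical axis (not along the pixel's ray), 0 where there is no reading.
- cams.calibration(name): a dict with "mtx" (3x3 intrinsics, pixels), "extrinsics" (4x4, takes a point from camera to world coordinates). Camera axes: x right, y up, looking along -z (the intrinsics and any distortion apply to the point x, -y, -z); pixel columns grow to the right and rows downward; lengths in m; the calibration is good to about 2 mm. The wrist camera is an equidistant fisheye: a pixel r from the principal point sees the ray r / f radians off the axis. A picture is of the moment at which its call begins: read the wrist's pose just before it. calibration takes no time and is no camera call; for the wrist camera it gives the pose at the moment of the call.
- r.job_done(): hands the job in; it is judged then, once.
Trained networks look in the newest picture that a camera, given by its name, has taken for a name from the list of things; names that differ only in an ending like _2 or _b are one class to them, and where a whole thing is asked for, a point or a joint stands for the part that bears it (a point fixed in the world has none). Each returns a list of dicts, best first, with "score" (0 to 1); they miss things now and then, are a little off and sometimes report something else, mostly with a low value. They report only what shows in the picture. A call takes as long as a camera call.
- finder.cut_out(target, camera): "pixels" (420x560 bool, what is visible of it) and "rect" ([centre column, centre row, width, height] in pixels, round what is visible of it).
- finder.place_of(target, camera): "pixel" ([column, row] in pixels: a listed point, or the origin of a listed thing).
The state is a dict: "time": time; "joints": joint angles; "qd": joint speeds; "tau": joint torques, N m; "tool_pos": TCP position; "ee_rot": TCP orientation; "force": force on the tool from outside, world axes, zero at the start; "ft_torque": the same for the moment, N m; "grip_width": finger opening in m; "grip_force": force on a finger pad.
Only numpy, scipy, OpenCV 4.12 (cv2) and the standard library are available. Lean on these libraries where they do the work, as an engineer would, in place of code of your own. Each camera call takes 0.05 s, during which the arm holds its last target. There are 200 camera calls.

## Working session

There is one attempt and no reset: what is moved stays moved. The work goes in short steps, Python scripts to look and compute and a tool call to move; the robot and the scene stay as the last step left them, time stands still between calls to the robot, and variables do not carry over. Pictures are saved under pics/ and viewed, at most 10 in all, crops included, and the job is handed in when it is done.

Besides the shell and the picture viewer there is one more tool, called after "Request:" as name(argument=value, ...) on one line, values as JSON. arm_command: Moves the arm, as the interface text tells. Its arguments: {"type":"object","properties":{"commands":{"type":"array","items":{"type":"array","items":{"type":"number"}}},"jaw":{"type":"number"},"grip_force":{"type":"number"}},"required":["commands"]}

```bash
mkdir -p pics; cat > h.py <<'E'
import numpy as np, cv2
from station import r, cams, finder
def world(cam,px,depth):
    c=cams.calibration(cam);K=np.array(c["mtx"]);E=np.array(c["extrinsics"])
    px=np.atleast_2d(px).astype(float);d=np.ravel(depth)
    x=(px[:,0]-K[0,2])/K[0,0]*d;y=(px[:,1]-K[1,2])/K[1,1]*d
    return (E@np.c_[x,-y,-d,np.ones(len(d))].T).T[:,:3]
def cloud(cam,depth,mask):
    v,u=np.nonzero(mask&(depth>0));return world(cam,np.c_[u,v],depth[v,u])
def save(n,im): cv2.imwrite(f"pics/{n}.png",im[:,:,::-1])
E
cat > m1.py <<'E'
from h import *
for cam in ("top","scene"):
    im,d=cams.get_image(cam);save(cam,im)
    for t in("blue_cartridge","yellow_cartridge","holder","carrier","amber_dropper","marker_red"):
        f=finder.cut_out(t,cam)
        if f:
            P=cloud(cam,d,f[0]["pixels"]);z=np.percentile(P[:,2],97) if len(P) else 0
            T=P[(P[:,2]>z-.006)]
            print(cam,t,round(f[0]["score"],2),np.round(f[0]["rect"]),"min",P.min(0).round(3),"max",P.max(0).round(3),"top",T.mean(0).round(4), cv2.minAreaRect((T[:,:2]*1000).astype(np.float32)))
    for t in("blue_grip","holder_mouth","detent_ball"):
        f=finder.place_of(t,cam);print(cam,t,[(round(a["score"],2),np.round(a["pixel"],1)) for a in f[:2]])
print(r.read_state())
E
python3 m1.py
```

```text
top yellow_cartridge 0.42 [240. 260.  11.  12.] min [ 0.456 -0.105  0.006] max [ 0.491 -0.077  0.109] top [ 0.4701 -0.0912  0.106 ] ((469.5927429199219, -91.09532165527344), (13.305024147033691, 23.60862922668457), 83.70636749267578)
top holder 0.84 [178. 256.  37.  38.] min [ 0.457  0.045 -0.001] max [0.557 0.137 0.074] top [0.5046 0.0894 0.0698] ((504.5389404296875, 90.32746887207031), (56.19746017456055, 55.49772644042969), 62.90927505493164)
top carrier 0.96 [245. 253.  28.  47.] min [ 0.432 -0.139 -0.003] max [ 0.568 -0.056  0.108] top [ 0.496  -0.0983  0.0173] ((501.37890625, -98.13047790527344), (56.124698638916016, 129.49293518066406), 76.8953857421875)
top amber_dropper 0.74 [200. 190.  14.  18.] min [ 0.666 -0.011  0.008] max [0.696 0.021 0.116] top [0.685  0.0031 0.1116] ((685.1146850585938, 3.123929500579834), (11.128849029541016, 13.232152938842773), 3.799283504486084)
top marker_red 0.75 [213. 300.  43.   8.] min [ 0.367 -0.062  0.006] max [0.383 0.052 0.018] top [ 0.3761 -0.0141  0.0141] ((378.7530212402344, -4.7074127197265625), (113.45281982421875, 13.651537895202637), 83.42718505859375)
top blue_grip [(0.4, array([240.3, 231.7]))]
top holder_mouth [(0.62, array([168.8, 251.7]))]Traceback (most recent call last):
  File "m1.py", line 11, in <module>
    f=finder.place_of(t,cam);print(cam,t,[(round(a["score"],2),np.round(a["pixel"],1)) for a in f[:2]])
ValueError: it knows: amber_dropper, blue_cartridge, blue_grip, carrier, holder, holder_mouth, marker_red, shelf_hook_gear, yellow_cartridge
```

```bash
sed -i 's/,"detent_ball"//' m1.py; python3 m1.py | grep -v ^top
python3 - <<'E'
import cv2,numpy as np
a=cv2.imread('pics/top.png')[170:320,130:290]; b=cv2.imread('pics/scene.png')
a=cv2.resize(a,None,fx=3.5,fy=3.5,interpolation=cv2.INTER_CUBIC)
cv2.imwrite('pics/t2.png',a)
E
```

```text
scene blue_cartridge 0.75 [264. 277.  11.  30.] min [ 0.515 -0.182 -0.   ] max [ 0.587 -0.09   0.11 ] top [ 0.5291 -0.1014  0.1057] ((529.500732421875, -102.85551452636719), (14.790128707885742, 24.223787307739258), 79.00102996826172)
scene yellow_cartridge 0.74 [280. 284.  12.  33.] min [ 0.453 -0.192 -0.002] max [ 0.532 -0.072  0.109] top [ 0.4667 -0.0883  0.1058] ((467.03729248046875, -88.64140319824219), (14.57562255859375, 25.594085693359375), 77.92918395996094)
scene holder 0.95 [234. 345.  46.  45.] min [0.451 0.058 0.001] max [0.554 0.14  0.075] top [0.5013 0.0938 0.0703] ((502.0273742675781, 92.36933135986328), (55.74399948120117, 58.13595962524414), 62.75556564331055)
scene carrier 0.58 [272. 297.  47.  32.] min [ 0.43  -0.13  -0.003] max [ 0.566 -0.053  0.041] top [ 0.4891 -0.0862  0.0168] ((497.57122802734375, -96.71162414550781), (58.54001998901367, 130.50254821777344), 76.37731170654297)
scene amber_dropper 0.66 [190. 286.  17.  39.] min [ 0.663 -0.049  0.   ] max [0.754 0.027 0.117] top [0.6818 0.0071 0.1122] ((682.1041870117188, 7.2535834312438965), (15.81636619567871
[... 375 characters left out ...]
[229.3, 333.7]))]
{'time': 1.35, 'joints': array([-1.24200399e+00,  2.75887682e-01,  1.50491032e+00,  1.55784506e-05,
        1.36070270e+00, -1.21028716e-01]), 'qd': array([-0.00046062, -0.00211938,  0.00101316,  0.00122945,  0.00257762,
        0.00065711]), 'tau': array([ 2.01113791e-03, -4.16653419e+01, -2.46089655e+01,  2.02358569e-04,
        1.94782210e-04,  2.18161949e-05]), 'tool_pos': array([ 0.25000634, -0.51783381,  0.23133092]), 'ee_rot': array([9.74814426e-01, 2.23017561e-01, 1.23445996e-05, 4.49397026e-05]), 'force': array([-0.21609197,  0.7974039 , -0.00786813]), 'ft_torque': array([-0.07616031, -0.03321203, -0.03031003]), 'grip_force': 0.0, 'grip_width': 0.08518145003566976}
```

View pics/t2.png

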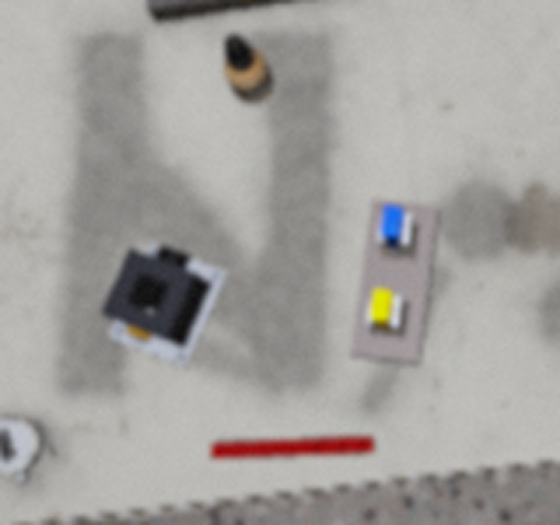

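View pics/scene.png

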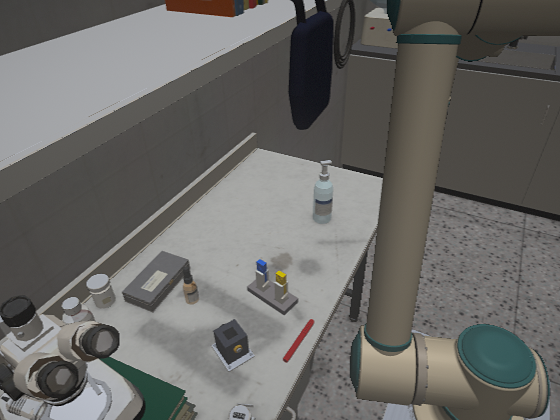

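The top picture shows blue at crop (392,222), i.e. the far pocket. Yellow is at (381,308). The holder is at (157,297), with the brass plunger at (140,333) on the robot side and the tube at (175,257), so holder yaw ≈ -27° and the carrier axis ≈ -13°. The stripe direction isn't resolved yet, so I'll draw back first and look with the wrist camera.

Request:
arm_command(commands=[[6,-27,0,0,0,0],[12,-55,0,0,0,0],[19,-82,0,0,0,0],[25,-110,0,0,0,0],[31,-140,0,0,0,0],[38,-165,0,0,0,0],[44,-192,0,0,0,0],[50,-218,0,0,0,0],[80,-234,0,0,0,0.08],[110,-250,0,0,0,0.16],[140,-265,0,0,0,0.25],[170,-280,0,0,0,0.34],[200,-295,0,0,0,0.43],[230,-311,0,0,0,0.52],[255,-324,0,0,0,0.6],[272,-333,0,0,0,0.677],[272,-333,0,0,0,0.677]], jaw=1)

```text
time: 3.05
tool_pos: [0.3512, -0.0982, 0.2314]
ee_rot: [0.994, -0.112, 0.0, -0.0]
force: [-0.5, -0.1, -0.2]
grip_width: 0.0857
grip_force: 0.0
```

```bash
python3 - <<'E'
from h import *
im,d=cams.get_image("wrist");save("w1",im)
c=cams.calibration("wrist");print(np.round(c["mtx"],1).tolist(),np.round(c["extrinsics"],3).tolist(),c.keys())
for t in("blue_grip","holder_mouth"):
    print(t,[(round(a["score"],2),np.round(a["pixel"],1)) for a in finder.place_of(t,"wrist")[:2]])
E
```

```text
[[325.2, 0.0, 284.3], [0.0, 325.2, 209.2], [0.0, 0.0, 1.0]] [[-0.221, 0.932, 0.288, 0.423], [-0.975, -0.212, -0.064, -0.115], [0.001, -0.295, 0.955, 0.375], [0.0, 0.0, 0.0, 1.0]] dict_keys(['mtx', 'extrinsics'])
blue_grip []
holder_mouth [(0.86, array([77.2, 95.1]))]
```

View pics/w1.png

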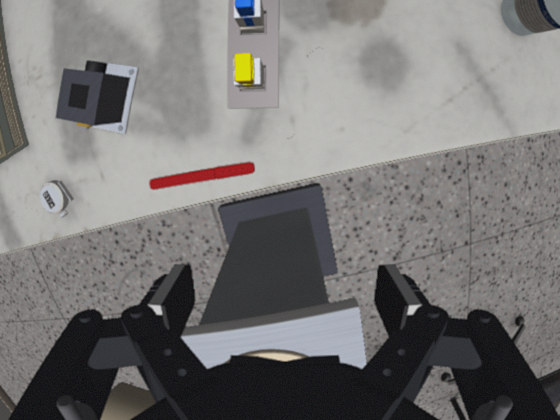

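The wrist view shows blue at (245,8), yellow at (243,70) and the holder mouth at (77,95). I'll move closer.

Request:
arm_command(commands=[[20,0,0,0,0,0],[40,-5,0,0,0,0],[50,-10,0,0,0,0],[50,-10,0,0,0,0],[50,-10,0,0,0,0]])

```text
time: 3.7
tool_pos: [0.4001, -0.1014, 0.231]
ee_rot: [0.994, -0.113, -0.001, 0.0]
force: [-0.8, -0.1, 0.4]
grip_width: 0.0855
grip_force: 0.0
```

```bash
cat >> h.py <<'E'
def wray(px,c=None):
    c=c or cams.calibration("wrist");K=np.array(c["mtx"]);E=np.array(c["extrinsics"])
    px=np.atleast_2d(px).astype(float);q=np.c_[(px[:,0]-K[0,2])/K[0,0],(px[:,1]-K[1,2])/K[1,1]]
    t=np.linalg.norm(q,axis=1)+1e-9;s=(np.sin(t)/t)[:,None]
    D=np.c_[q[:,0:1]*s,-q[:,1:]*s,-np.cos(t)]
    return E[:3,3],D@E[:3,:3].T,D
def wpts(px,depth):
    o,R,D=wray(px);return o+R*(np.ravel(depth)/-D[:,2])[:,None]
def wcloud(depth,mask):
    v,u=np.nonzero(mask&(depth>0));return wpts(np.c_[u,v],depth[v,u])
E
cat > m2.py <<'E'
from h import *
import sys
im,d=cams.get_image("wrist");n=sys.argv[1];save(n,im);np.save(n,d)
print(r.read_state()["tool_pos"].round(4),r.read_state()["ee_rot"].round(4))
hsv=cv2.cvtColor(im,cv2.COLOR_RGB2HSV)
def rep(t,P,zr):
    T=P[(P[:,2]>zr[0])&(P[:,2]<zr[1])]
    if len(T)>5:
        R=cv2.minAreaRect((T[:,:2]*1000).astype(np.float32));print(t,len(T),T.mean(0).round(4),"z",np.median(T[:,2]).round(4),np.round(R[0],1),np.round(R[1],1),round(R[2],1))
for t,zr in(("blue_cartridge",(.1,.115)),("yellow_cartridge",(.1,.115)),("holder",(.064,.075)),("carrier",(.012,.02))):
    f=finder.cut_out(t,"wrist")
    if f: print(round(f[0]["score"],2),np.round(f[0]["rect"]),end=" ");rep(t,wcloud(d,f[0]["pixels"]),zr)
for t,zz in(("blue_grip",.098),("holder_mouth",.07)):
    for a in finder.place_of(t,"wrist")[:1]:
        o,R,_=wray(a["pixel"]);print(t,round(a["score"],2),np.round(a["pixel"],1),(o+R*((zz-o[2])/R[0,2]))[0].round(4))
E
python3 m2.py w2
```

```text
[ 0.4    -0.1013  0.2311] [ 9.935e-01 -1.135e-01 -7.000e-04  0.000e+00]
0.85 [257.  56.  32.  39.] blue_cartridge 508 [ 0.5311 -0.104   0.1065] z 0.1066 [ 531.7 -103.6] [15.  24.5] 77.6
0.82 [258. 126.  31.  29.] yellow_cartridge 499 [ 0.4695 -0.0899  0.1068] z 0.1069 [469.4 -89.5] [15.  23.4] 76.5
0.98 [104. 134.  77.  70.] holder 1961 [0.5037 0.089  0.0704] z 0.0708 [504.2  91.8] [58.2 56.7] 62.7
0.65 [258.  93.  51. 115.] carrier 3908 [ 0.4955 -0.0976  0.0172] z 0.0172 [500.4 -96.4] [ 56.2 129.6] 76.8
blue_grip 0.7 [253.6  49.5] [ 0.5319 -0.1052  0.098 ]
holder_mouth 0.78 [ 84.9 137.5] [0.5074 0.0917 0.07  ]
```

View pics/w2.png

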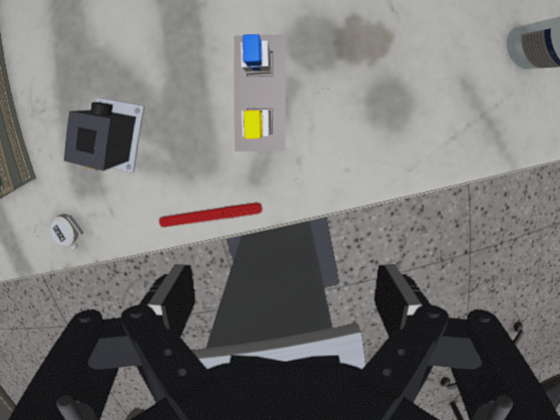

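```bash
python3 - <<'E'
import cv2,numpy as np
a=cv2.imread('pics/w1.png')[0:110,215:295];b=cv2.imread('pics/w2.png')[25:155,225:295]
f=lambda x:cv2.resize(x,(400,600),interpolation=cv2.INTER_CUBIC)
cv2.imwrite('pics/c1.png',np.hstack([f(a),f(b)]))
E
```

```text
(no output)
```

View pics/c1.png

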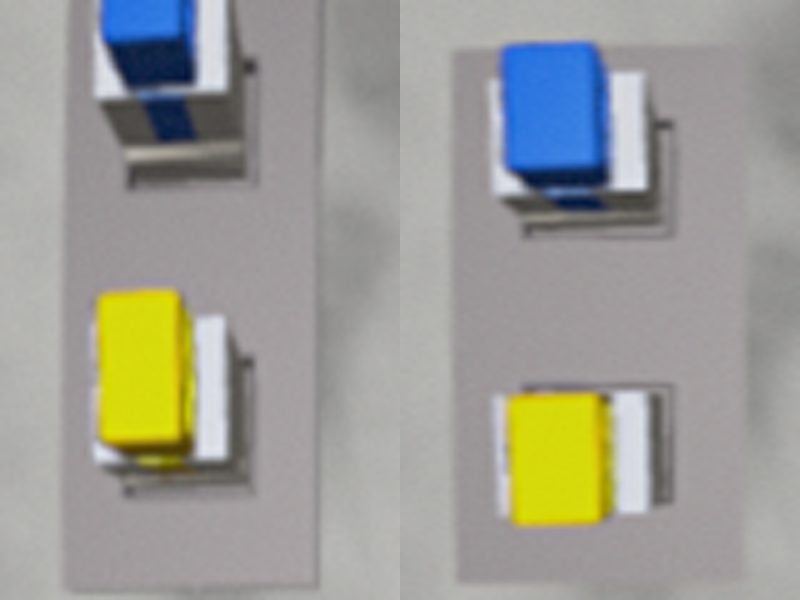

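Both crops show the blue stripe on the near face, so cartridge yaw ≈ -13° matches the tool yaw. The pocket position computed from the carrier agrees with the measured tab at (531.7, -103.6). I'll go above it and check from near.

Request:
arm_command(commands=[[25,-5,0,0,0,0],[50,-10,0,0,0,0],[75,-16,0,0,0,0],[100,-22,10,0,0,0],[120,-26,30,0,0,0],[129,-28,55,0,0,0.003],[129,-28,80,0,0,0.003],[129,-28,80,0,0,0.003],[129,-28,80,0,0,0.003],[129,-28,80,0,0,0.003]], jaw=0.5)

```text
time: 5.05
tool_pos: [0.534, -0.1033, 0.1528]
ee_rot: [0.993, -0.115, 0.001, 0.0]
force: [-0.4, 0.1, 0.1]
grip_width: 0.0424
grip_force: 0.0
```

```bash
python3 m2.py w3
```

```text
[ 0.534  -0.1034  0.1529] [ 9.934e-01 -1.149e-01  1.500e-03  4.000e-04]
0.6 [287. 220.  38.  64.] blue_cartridge 840 [ 0.5336 -0.1042  0.1065] z 0.1068 [ 532.5 -103.9] [14.2 24.1] 77.0
0.66 [106.  66.  89.  50.] yellow_cartridge 488 [0.6833 0.0011 0.1095] z 0.1103 [685.1   3.3] [16.7 14.6] 14.4
0.75 [109. 271.  86. 101.] holder 2312 [0.5055 0.0883 0.0698] z 0.0703 [503.5  91.7] [57.6 57.8] 62.5
0.61 [286. 225.  64. 135.] carrier 4697 [ 0.5123 -0.0991  0.0163] z 0.0163 [499.8 -96.5] [ 56.7 130.8] 76.5
blue_grip 0.8 [285.6 235.7] [ 0.5291 -0.1028  0.098 ]
holder_mouth 0.66 [ 90.5 290.1] [0.5031 0.0888 0.07  ]
```

View pics/w3.png

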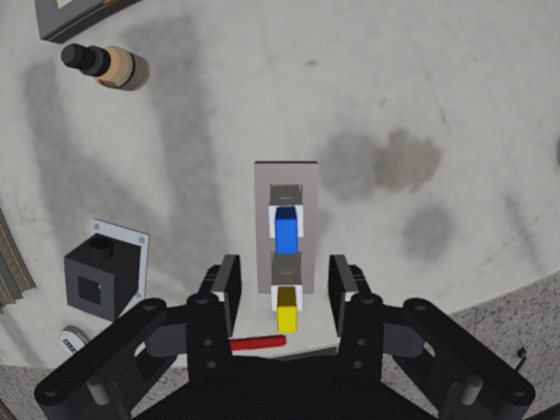

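The tab is centred between the fingers: tab at (286,232), finger midline ≈285. I'll descend and grip.

Request:
arm_command(commands=[[-1.5,0.5,15,0,0,0],[-1.5,0.5,32,0,0,0],[-1.5,0.5,48,0,0,0],[-1.5,0.5,60,0,0,0],[-1.5,0.5,68,0,0,0],[-1.5,0.5,73,0,0,0],[-1.5,0.5,73,0,0,0],[-1.5,0.5,73,0,0,0],[-1.5,0.5,73,0,0,0]])

```text
time: 6.3
tool_pos: [0.5321, -0.1033, 0.0789]
ee_rot: [0.993, -0.115, 0.001, 0.0]
force: [0.1, -0.2, 0.2]
grip_width: 0.0429
grip_force: 0.0
```

Request:
arm_command(commands=[[0,0,0,0,0,0],[0,0,0,0,0,0],[0,0,0,0,0,0],[0,0,0,0,0,0],[0,0,0,0,0,0],[0,0,0,0,0,0],[0,0,0,0,0,0],[0,0,0,0,0,0]], jaw=0, grip_force=45)

```text
time: 7.1
tool_pos: [0.5319, -0.1033, 0.0787]
ee_rot: [0.993, -0.115, 0.0, 0.0]
force: [-0.8, -0.8, 6.2]
grip_width: 0.0129
grip_force: 44.5
```

Request:
arm_command(commands=[[0,0,-3,0,0,0],[0,0,-8,0,0,0],[0,0,-14,0,0,0],[0,0,-24,0,0,0],[0,0,-36,0,0,0],[0,0,-50,0,0,0],[0,0,-65,0,0,0],[0,0,-80,0,0,0],[0,0,-95,0,0,0],[0,0,-106,0,0,0],[0,0,-110,0,0,0],[0,0,-110,0,0,0],[0,0,-110,0,0,0]])

```text
time: 8.4
tool_pos: [0.5311, -0.103, 0.1878]
ee_rot: [0.993, -0.115, -0.0, -0.0]
force: [0.1, 0.4, -1.4]
grip_width: 0.0131
grip_force: 43.8
```

```bash
python3 m2.py w4; python3 -c "
from h import *
s=r.read_state();print(s['force'],s['ft_torque'],s['grip_width'])"
```

```text
[ 0.5311 -0.103   0.1876] [ 9.934e-01 -1.149e-01 -7.000e-04 -1.000e-04]
0.6 [286. 262.  48. 114.] 0.87 [122. 253.  76.  92.] holder 2056 [0.5055 0.0888 0.0698] z 0.0703 [503.7  91.5] [57.3 57.8] 62.0
0.8 [286. 199.  55.  98.] carrier 2725 [ 0.5339 -0.1051  0.0166] z 0.0166 [ 516.3 -100.5] [56.5 98.5] 76.6
blue_grip 0.71 [283.  289.6] [ 0.4661 -0.0865  0.098 ]
holder_mouth 0.75 [104.  270.9] [0.5035 0.0924 0.07  ]
[ 0.25546845 -0.24222387 -1.21818749] [-0.00667723  0.02952974 -0.00105019] 0.013329781126847105
```

Request:
arm_command(commands=[[-8,-12,0,0,0,0.01],[-24,-35,0,0,0,0.04],[-41,-60,0,0,0,0.07],[-58,-84,0,0,0,0.1],[-76,-110,0,0,0,0.13],[-93,-135,0,0,0,0.16],[-110,-160,0,0,0,0.19],[-125,-180,0,0,0,0.22],[-134,-194,0,0,0,0.24],[-138,-200,0,0,0,0.248],[-138,-200,0,0,0,0.248],[-138,-200,0,0,0,0.248]])

```text
time: 9.95
tool_pos: [0.4432, 0.1225, 0.1883]
ee_rot: [0.972, -0.237, 0.0, 0.0]
force: [-0.1, -0.2, -1.2]
grip_width: 0.0134
grip_force: 43.9
```

```bash
python3 m2.py w5
```

```text
[0.4433 0.1224 0.1883] [ 9.715e-01 -2.370e-01  2.000e-04  3.000e-04]
0.78 [287. 264.  52. 111.] 0.7 [478.  73.  73.  30.] yellow_cartridge 457 [ 0.4695 -0.0873  0.1056] z 0.1062 [469.2 -88.3] [14.7 23.9] 75.0
0.86 [284. 119.  70.  86.] holder 3865 [0.5041 0.0913 0.0705] z 0.0706 [503.9  91.4] [56.4 55.3] 62.6
0.81 [441.  55.  72. 110.] carrier 3791 [ 0.4971 -0.0917  0.0164] z 0.0165 [495.8 -95.3] [ 58. 122.] 76.6
blue_grip 0.93 [285.6 288.3] [0.3839 0.1521 0.098 ]
holder_mouth 0.59 [283.9 117.6] [0.5053 0.0906 0.07  ]
```

View pics/w5.png

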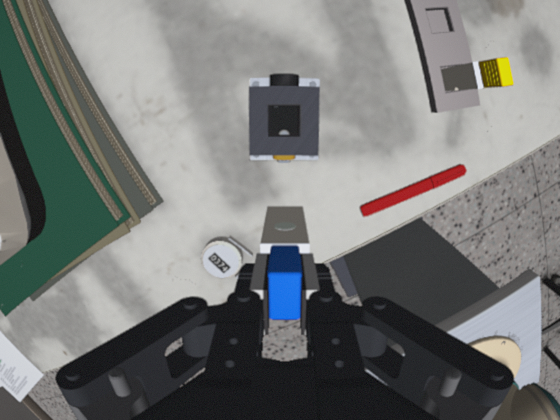

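```bash
cat > m3.py <<'E'
from h import *
im,d=cams.get_image("wrist");s=r.read_state();tp=s["tool_pos"]*1000;q=s["ee_rot"]
yaw=2*np.arctan2(q[1],q[0]);R=np.array([[np.cos(yaw),np.sin(yaw)],[-np.sin(yaw),np.cos(yaw)]])
print("tcp",tp.round(1),"yaw",np.degrees(yaw).round(2),"tilt",q[2:].round(4))
v,u=np.mgrid[0:420,0:560];P=wpts(np.c_[u.ravel(),v.ravel()],np.where(d>0,d,1).ravel()).reshape(420,560,3)*1000
def rect(t,m):
    T=P[m&(d>0)]
    if len(T)<8: print(t,len(T));return
    b=cv2.minAreaRect(T[:,:2].astype(np.float32));c=T[:,:2]-tp[:2];L=c@R.T
    print(t,len(T),"z",np.median(T[:,2]).round(1),"rect",np.round(b[0],1),np.round(b[1],1),round(b[2],1),"tool x/up-y 2..98%",np.percentile(L[:,0],[2,50,98]).round(1),np.percentile(L[:,1],[2,50,98]).round(1))
hol=finder.cut_out("holder","wrist")[0]["pixels"];z=P[...,2]
hd=hol&(z>66)&(z<75);rect("holder top",hd)
# contour-based mouth: the hole in the filled top face
F=hd.astype(np.uint8);F=cv2.morphologyEx(F,cv2.MORPH_CLOSE,np.ones((3,3)))
cs,h=cv2.findContours(F,cv2.RETR_CCOMP,cv2.CHAIN_APPROX_NONE)
for c,k in zip(cs,h[0]):
    if k[3]>=0 and cv2.contourArea(c)>150:
        o,D,_=wray(c[:,0,:]);X=(o+D*((.07-o[2])/D[:,2])[:,None])*1000
        b=cv2.minAreaRect(X[:,:2].astype(np.float32));print("mouth",np.round(b[0],1),np.round(b[1],1),round(b[2],1))
near=np.hypot(P[...,0]-tp[0],P[...,1]-tp[1])<32
hsv=cv2.cvtColor(im,cv2.COLOR_RGB2HSV);blue=(abs(hsv[...,0].astype(int)-108)<12)&(hsv[...,1]>120)
rect("tab top",near&blue&(z>tp[2]+18)&(z<tp[2]+35))
L=np.einsum('ij,hwj->hwi',R,P[...,:2]-tp[:2])
f=near&(abs(L[...,1])<10)&(z<tp[2]-5)&(z>tp[2]-80)&(d>0)
if f.sum()>20:
    k=np.polyfit(z[f]-tp[2],L[...,0][f],1);print("front face x=%.3f*dz+%.2f"%tuple(k),f.sum(),"dz",np.percentile(z[f]-tp[2],[1,99]).round(1),"y range",np.percentile(L[...,1][f],[1,99]).round(1))
    print("resid",np.std(L[...,0][f]-np.polyval(k,z[f]-tp[2])).round(2))
w=near&(z<tp[2]-3)&(z>tp[2]-76)&(L[...,0]>5)&(d>0);print("white y 1..99",np.percentile(L[...,1][w],[1,99]).round(1),"x",np.percentile(L[...,0][w],[1,99]).round(1))
E
python3 m3.py
```

```text
tcp [443.  122.7 188.2] yaw -27.43 tilt [-0.      0.0001]
holder top 3863 z 70.7 rect [503.9  91.8] [56.6 56. ] 62.0 tool x/up-y 2..98% [41.4 68.4 95. ] [-26.3   0.2  27.8]
mouth [503.7  92. ] [26.3 25.9] 62.5
tab top 1943 z 216.0 rect [443.7 122.6] [14.8 25.3] 61.9 tool x/up-y 2..98% [-10.4   4.5  12.9] [-6.4  0.2  6.8]
front face x=0.004*dz+12.30 1244 dz [-66.6  -5.4] y range [-9.8  9.8]
resid 0.25
white y 1..99 [-12.   11.6] x [11.6 12.8]
```

Request:
arm_command(commands=[[10,0,0,0,0,0],[22,0,0,0,0,0],[36,0,0,0,0,0],[50,-0.5,0,0,0,0],[60,-0.7,5,0,0,0],[66,-0.7,15,0,0,0],[68,-0.7,25,0,0,0],[68,-0.7,31,0,0,0],[68,-0.7,33,0,0,0],[68,-0.7,33,0,0,0],[68,-0.7,33,0,0,0],[68,-0.7,33,0,0,0]])

```text
time: 11.6
tool_pos: [0.5037, 0.0926, 0.1558]
ee_rot: [0.972, -0.237, 0.001, -0.0]
force: [0.6, 0.6, -0.5]
grip_width: 0.0131
grip_force: 43.9
```

```bash
python3 m3.py;cp m2.py x.py; python3 -c "
from h import *
im,d=cams.get_image('wrist');save('w6',im)
s=r.read_state();print(s['force'],s['ft_torque'],s['time'])"
```

```text
tcp [503.7  92.5 155.8] yaw -27.39 tilt [ 0.0005 -0.0001]
holder top 3373 z 70.7 rect [503.9  91.6] [56.4 56.2] 62.4 tool x/up-y 2..98% [-24.8  13.1  28.4] [-28.1  -1.2  26.6]
tab top 1919 z 183.6 rect [504.7  92.3] [15.  24.3] 61.6 tool x/up-y 2..98% [-9.8  4.6 12.8] [-6.4  0.2  6.8]
front face x=0.003*dz+12.26 1235 dz [-66.5  -5.6] y range [-9.8  9.8]
resid 0.25
white y 1..99 [-12.   11.6] x [11.5 12.9]
[ 0.14965798  0.26512203 -1.88509362] [-0.00229209  0.01522129  0.0348016 ] 11.75
```

View pics/w6.png

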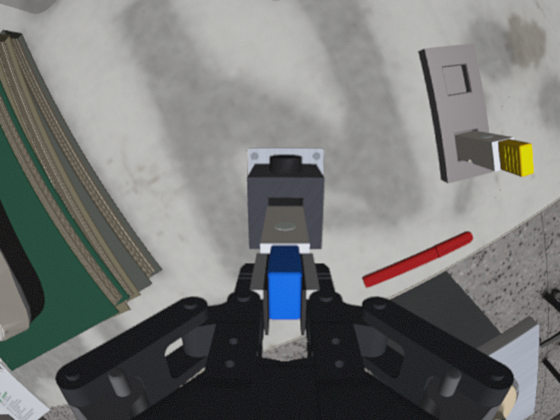

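Request:
arm_command(commands=[[0,0.6,0,0,0,0],[0,0.6,3,0,0,0],[0,0.6,6,0,0,0],[0,0.6,8,0,0,0],[0,0.6,10,0,0,0],[0,0.6,11.5,0,0,0],[0,0.6,13,0,0,0],[0,0.6,14,0,0,0],[0,0.6,15,0,0,0],[0,0.6,16,0,0,0],[0,0.6,16,0,0,0]])

```text
time: 12.85
tool_pos: [0.5032, 0.0918, 0.1392]
ee_rot: [0.972, -0.237, -0.0, 0.0]
force: [-0.5, 0.7, -2.0]
grip_width: 0.0132
grip_force: 43.9
```

Request:
arm_command(commands=[[0,0,0.5,0,0,0],[0,0,1,0,0,0],[0,0,1.5,0,0,0],[0,0,2,0,0,0],[0,0,2.5,0,0,0],[0,0,3,0,0,0],[0,0,3,0,0,0]])

```text
time: 13.55
tool_pos: [0.5032, 0.0919, 0.1362]
ee_rot: [0.972, -0.237, -0.0, 0.0]
force: [1.5, 0.2, -1.2]
grip_width: 0.0129
grip_force: 43.9
```

Request:
arm_command(commands=[[0,0,0.5,0,0,0],[0,0,1,0,0,0],[0,0,1.5,0,0,0],[0,0,2,0,0,0],[0,0,2.5,0,0,0],[0,0,3,0,0,0],[0,0,3,0,0,0]])

```text
time: 14.25
tool_pos: [0.5032, 0.0919, 0.1332]
ee_rot: [0.972, -0.237, -0.0, 0.0]
force: [-0.6, 0.2, -0.5]
grip_width: 0.0131
grip_force: 43.9
```

Request:
arm_command(commands=[[0,0,0.5,0,0,0],[0,0,1,0,0,0],[0,0,1.5,0,0,0],[0,0,2,0,0,0],[0,0,2,0,0,0]])

```text
time: 14.75
tool_pos: [0.5032, 0.0919, 0.1312]
ee_rot: [0.972, -0.237, -0.0, 0.0]
force: [0.2, 0.2, -1.0]
grip_width: 0.0132
grip_force: 43.9
```

Request:
arm_command(commands=[[0,0,0.5,0,0,0],[0,0,1,0,0,0],[0,0,1.5,0,0,0],[0,0,2,0,0,0],[0,0,2,0,0,0]])

```text
time: 15.25
tool_pos: [0.5032, 0.0918, 0.1292]
ee_rot: [0.972, -0.237, -0.0, 0.0]
force: [0.7, -1.0, -1.1]
grip_width: 0.0128
grip_force: 43.9
```

Request:
arm_command(commands=[[0,0,0.5,0,0,0],[0,0,1,0,0,0],[0,0,1.5,0,0,0],[0,0,2,0,0,0],[0,0,2,0,0,0]])

```text
time: 15.75
tool_pos: [0.5032, 0.0918, 0.1272]
ee_rot: [0.972, -0.237, -0.0, 0.0]
force: [-0.2, -0.1, -2.0]
grip_width: 0.0131
grip_force: 43.9
```

Request:
arm_command(commands=[[0,0,0.5,0,0,0],[0,0,1,0,0,0],[0,0,1.5,0,0,0],[0,0,1.5,0,0,0]])

```text
time: 16.15
tool_pos: [0.5032, 0.0919, 0.1257]
ee_rot: [0.972, -0.237, -0.0, 0.0]
force: [-0.1, -0.1, -0.7]
grip_width: 0.0133
grip_force: 43.9
```

Request:
arm_command(commands=[[0,0,0.5,0,0,0],[0,0,1,0,0,0],[0,0,1.5,0,0,0],[0,0,1.5,0,0,0]])

```text
time: 16.55
tool_pos: [0.5032, 0.0919, 0.1242]
ee_rot: [0.972, -0.237, -0.0, 0.0]
force: [0.8, -0.2, 0.0]
grip_width: 0.0132
grip_force: 43.9
```

Request:
arm_command(commands=[[0,0,0.5,0,0,0],[0,0,1,0,0,0],[0,0,1.5,0,0,0],[0,0,1.5,0,0,0]])

```text
time: 16.95
tool_pos: [0.5032, 0.0918, 0.1227]
ee_rot: [0.972, -0.237, -0.0, 0.0]
force: [-0.1, -0.2, -1.4]
grip_width: 0.0135
grip_force: 43.9
```

Request:
arm_command(commands=[[0,0,0.5,0,0,0],[0,0,1,0,0,0],[0,0,1.5,0,0,0],[0,0,1.5,0,0,0]])

```text
time: 17.35
tool_pos: [0.5032, 0.0918, 0.1212]
ee_rot: [0.972, -0.237, -0.0, 0.0]
force: [0.8, -0.2, -0.6]
grip_width: 0.0136
grip_force: 43.9
```

Request:
arm_command(commands=[[0,0,0.5,0,0,0],[0,0,1,0,0,0],[0,0,1.5,0,0,0],[0,0,1.5,0,0,0]])

```text
time: 17.75
tool_pos: [0.5032, 0.0919, 0.1197]
ee_rot: [0.972, -0.237, -0.0, 0.0]
force: [-0.2, 0.7, -0.7]
grip_width: 0.0128
grip_force: 43.9
```

Request:
arm_command(commands=[[0,0,0.5,0,0,0],[0,0,1,0,0,0],[0,0,1.5,0,0,0],[0,0,1.5,0,0,0]])

```text
time: 18.15
tool_pos: [0.5032, 0.0918, 0.1182]
ee_rot: [0.972, -0.237, -0.0, 0.0]
force: [0.2, -0.3, -1.9]
grip_width: 0.0135
grip_force: 43.9
```

Request:
arm_command(commands=[[0,0,0.5,0,0,0],[0,0,1,0,0,0],[0,0,1.5,0,0,0],[0,0,1.5,0,0,0]])

```text
time: 18.55
tool_pos: [0.5032, 0.0919, 0.1167]
ee_rot: [0.972, -0.237, -0.0, 0.0]
force: [-0.2, 0.1, -0.4]
grip_width: 0.0129
grip_force: 43.9
```

Request:
arm_command(commands=[[0,0,0.5,0,0,0],[0,0,1,0,0,0],[0,0,1.5,0,0,0],[0,0,1.5,0,0,0]])

```text
time: 18.95
tool_pos: [0.5032, 0.0918, 0.1152]
ee_rot: [0.972, -0.237, -0.0, 0.0]
force: [-1.1, -0.2, -0.4]
grip_width: 0.0132
grip_force: 43.9
```

Request:
arm_command(commands=[[0,0,0.5,0,0,0],[0,0,1,0,0,0],[0,0,1.5,0,0,0],[0,0,1.5,0,0,0]])

```text
time: 19.35
tool_pos: [0.5035, 0.0918, 0.1138]
ee_rot: [0.972, -0.237, 0.0, 0.0]
force: [0.8, -0.6, -0.9]
grip_width: 0.0133
grip_force: 43.9
```

Request:
arm_command(commands=[[0,0,0.5,0,0,0],[0,0,1,0,0,0],[0,0,1.5,0,0,0],[0,0,1.5,0,0,0]])

```text
time: 19.75
tool_pos: [0.504, 0.0917, 0.1125]
ee_rot: [0.972, -0.237, 0.001, -0.0]
force: [1.6, -0.3, -0.1]
grip_width: 0.0133
grip_force: 44.0
```

Request:
arm_command(commands=[[0,0,0.5,0,0,0],[0,0,1,0,0,0],[0,0,1,0,0,0]])

```text
time: 20.05
tool_pos: [0.504, 0.0918, 0.1118]
ee_rot: [0.972, -0.237, 0.001, -0.0]
force: [2.6, -0.7, 2.3]
grip_width: 0.0132
grip_force: 44.6
```

The ball has made contact: underside ≈ 40 mm, cartridge pushed toward +x. From here I'll use small steps.

Request:
arm_command(commands=[[0,0,0.4,0,0,0],[0,0,0.8,0,0,0],[0,0,0.8,0,0,0]])

```text
time: 20.35
tool_pos: [0.504, 0.0918, 0.1107]
ee_rot: [0.972, -0.237, 0.001, -0.0]
force: [4.1, -1.5, 3.8]
grip_width: 0.0132
grip_force: 44.6
```

Request:
arm_command(commands=[[0,0,0.4,0,0,0],[0,0,0.8,0,0,0],[0,0,0.8,0,0,0]])

```text
time: 20.65
tool_pos: [0.5039, 0.0918, 0.1097]
ee_rot: [0.972, -0.237, 0.001, -0.0]
force: [4.2, -0.9, 2.3]
grip_width: 0.0132
grip_force: 44.5
```

Request:
arm_command(commands=[[0,0,0.4,0,0,0],[0,0,0.8,0,0,0],[0,0,0.8,0,0,0]])

```text
time: 20.95
tool_pos: [0.5037, 0.0917, 0.1088]
ee_rot: [0.972, -0.237, 0.001, 0.0]
force: [4.3, -1.9, 2.3]
grip_width: 0.013
grip_force: 44.4
```

Request:
arm_command(commands=[[0,0,0.4,0,0,0],[0,0,0.8,0,0,0],[0,0,0.8,0,0,0]])

```text
time: 21.25
tool_pos: [0.5035, 0.0917, 0.1079]
ee_rot: [0.972, -0.237, 0.0, 0.0]
force: [6.4, -1.9, 2.1]
grip_width: 0.0136
grip_force: 44.2
```

Request:
arm_command(commands=[[0,0,0.5,0,0,0],[0,0,1,0,0,0],[0,0,1.5,0,0,0],[0,0,1.5,0,0,0]])

```text
time: 21.65
tool_pos: [0.5032, 0.0917, 0.1062]
ee_rot: [0.972, -0.237, -0.0, 0.0]
force: [4.2, -1.7, 1.2]
grip_width: 0.0135
grip_force: 44.2
```

Request:
arm_command(commands=[[0,0,0.5,0,0,0],[0,0,1,0,0,0],[0,0,1.5,0,0,0],[0,0,1.5,0,0,0]])

```text
time: 22.05
tool_pos: [0.5032, 0.0917, 0.1048]
ee_rot: [0.972, -0.237, -0.0, 0.0]
force: [4.3, -2.4, 0.4]
grip_width: 0.0131
grip_force: 44.2
```

Request:
arm_command(commands=[[0,0,0.6,0,0,0],[0,0,1.2,0,0,0],[0,0,1.8,0,0,0],[0,0,2.4,0,0,0],[0,0,3,0,0,0],[0,0,3,0,0,0]])

```text
time: 22.65
tool_pos: [0.5032, 0.0917, 0.1017]
ee_rot: [0.972, -0.237, -0.0, 0.0]
force: [4.2, -2.2, 0.3]
grip_width: 0.013
grip_force: 44.0
```

Request:
arm_command(commands=[[0,0,0.6,0,0,0],[0,0,1.2,0,0,0],[0,0,1.8,0,0,0],[0,0,2.4,0,0,0],[0,0,3,0,0,0],[0,0,3,0,0,0]])

```text
time: 23.25
tool_pos: [0.5033, 0.0917, 0.0988]
ee_rot: [0.972, -0.237, 0.0, 0.0]
force: [3.9, -2.7, 0.2]
grip_width: 0.0133
grip_force: 44.1
```

Request:
arm_command(commands=[[0,0,0.6,0,0,0],[0,0,1.2,0,0,0],[0,0,1.8,0,0,0],[0,0,2.4,0,0,0],[0,0,3,0,0,0],[0,0,3,0,0,0]])

```text
time: 23.85
tool_pos: [0.5033, 0.0917, 0.0958]
ee_rot: [0.972, -0.237, 0.0, 0.0]
force: [4.6, -2.1, 0.2]
grip_width: 0.0136
grip_force: 44.0
```

Request:
arm_command(commands=[[0,0,0.6,0,0,0],[0,0,1.2,0,0,0],[0,0,1.8,0,0,0],[0,0,2.4,0,0,0],[0,0,3,0,0,0],[0,0,3,0,0,0]])

```text
time: 24.45
tool_pos: [0.5034, 0.0917, 0.0928]
ee_rot: [0.972, -0.237, 0.0, 0.0]
force: [5.2, -2.4, 0.5]
grip_width: 0.0131
grip_force: 44.1
```

Request:
arm_command(commands=[[0,0,0.5,0,0,0],[0,0,1,0,0,0],[0,0,1.5,0,0,0],[0,0,1.5,0,0,0]])

```text
time: 24.85
tool_pos: [0.5033, 0.0917, 0.0913]
ee_rot: [0.972, -0.237, 0.0, 0.0]
force: [5.0, -1.9, 0.0]
grip_width: 0.0134
grip_force: 44.1
```

Request:
arm_command(commands=[[0,0,0.5,0,0,0],[0,0,1,0,0,0],[0,0,1,0,0,0]])

```text
time: 25.15
tool_pos: [0.5033, 0.0917, 0.0902]
ee_rot: [0.972, -0.237, 0.0, 0.0]
force: [4.7, -2.1, 0.0]
grip_width: 0.0131
grip_force: 44.0
```

Underside is now ≈ 18 mm, still riding on the ball. I'll continue in 1 mm steps and watch for the snap.

Request:
arm_command(commands=[[0,0,0.5,0,0,0],[0,0,1,0,0,0],[0,0,1,0,0,0]])

```text
time: 25.45
tool_pos: [0.5034, 0.0917, 0.0893]
ee_rot: [0.972, -0.237, 0.0, 0.0]
force: [5.7, -3.0, -0.7]
grip_width: 0.0133
grip_force: 44.1
```

Request:
arm_command(commands=[[0,0,0.5,0,0,0],[0,0,1,0,0,0],[0,0,1,0,0,0]])

```text
time: 25.75
tool_pos: [0.5034, 0.0917, 0.0883]
ee_rot: [0.972, -0.237, 0.0, 0.0]
force: [4.3, -3.5, -0.1]
grip_width: 0.0132
grip_force: 44.1
```

Request:
arm_command(commands=[[0,0,0.4,0,0,0],[0,0,0.8,0,0,0],[0,0,0.8,0,0,0]])

```text
time: 26.05
tool_pos: [0.5033, 0.0917, 0.0873]
ee_rot: [0.972, -0.237, 0.0, 0.0]
force: [5.5, -2.5, -0.2]
grip_width: 0.0131
grip_force: 43.9
```

Request:
arm_command(commands=[[0,0,0.4,0,0,0],[0,0,0.8,0,0,0],[0,0,0.8,0,0,0]])

```text
time: 26.35
tool_pos: [0.5032, 0.0917, 0.0863]
ee_rot: [0.972, -0.237, -0.0, 0.0]
force: [5.5, -1.9, -2.0]
grip_width: 0.0134
grip_force: 43.8
```

Request:
arm_command(commands=[[0,0,0.4,0,0,0],[0,0,0.8,0,0,0],[0,0,0.8,0,0,0]])

```text
time: 26.65
tool_pos: [0.5031, 0.0916, 0.0854]
ee_rot: [0.972, -0.237, -0.0, 0.0]
force: [4.9, -2.2, -4.9]
grip_width: 0.0133
grip_force: 43.8
```

The force has turned downward, so the ball is drawing the cartridge in. I'll follow it gently.

Request:
arm_command(commands=[[0,0,0.3,0,0,0],[0,0,0.6,0,0,0],[0,0,0.6,0,0,0]])

```text
time: 26.95
tool_pos: [0.503, 0.0916, 0.0847]
ee_rot: [0.972, -0.237, -0.0, 0.0]
force: [4.7, -2.7, -2.7]
grip_width: 0.0129
grip_force: 43.8
```

Request:
arm_command(commands=[[0,0,0.3,0,0,0],[0,0,0.6,0,0,0],[0,0,0.6,0,0,0]])

```text
time: 27.25
tool_pos: [0.5028, 0.0917, 0.0839]
ee_rot: [0.972, -0.237, -0.001, 0.0]
force: [6.0, -3.0, -5.2]
grip_width: 0.0132
grip_force: 43.8
```

Request:
arm_command(commands=[[0,0,0.3,0,0,0],[0,0,0.5,0,0,0],[0,0,0.5,0,0,0]])

```text
time: 27.55
tool_pos: [0.5025, 0.0918, 0.0833]
ee_rot: [0.972, -0.237, -0.001, 0.0]
force: [5.0, -1.9, -3.9]
grip_width: 0.0134
grip_force: 43.8
```

Request:
arm_command(commands=[[0,0,0.3,0,0,0],[0,0,0.5,0,0,0],[0,0,0.5,0,0,0]])

```text
time: 27.85
tool_pos: [0.5025, 0.0918, 0.0831]
ee_rot: [0.972, -0.237, -0.001, 0.0]
force: [4.8, -2.5, -1.9]
grip_width: 0.0135
grip_force: 44.1
```

Request:
arm_command(commands=[[0,0,0.3,0,0,0],[0,0,0.3,0,0,0]])

```text
time: 28.05
tool_pos: [0.5025, 0.0918, 0.083]
ee_rot: [0.972, -0.237, -0.001, 0.0]
force: [3.8, -2.4, -2.3]
grip_width: 0.0134
grip_force: 44.2
```

It has bottomed: z is stuck at 83.0 mm although the command went lower. Now release.

Request:
arm_command(commands=[[0,0,0,0,0,0],[0,0,0,0,0,0],[0,0,0,0,0,0],[0,0,0,0,0,0],[0,0,0,0,0,0],[0,0,0,0,0,0]], jaw=0.5)

```text
time: 28.65
tool_pos: [0.503, 0.0919, 0.0837]
ee_rot: [0.972, -0.237, -0.0, 0.0]
force: [0.4, 0.1, -0.3]
grip_width: 0.043
grip_force: 0.0
```

Request:
arm_command(commands=[[0,0,-5,0,0,0],[0,0,-15,0,0,0],[0,0,-28,0,0,0],[0,0,-42,0,0,0],[0,0,-56,0,0,0],[0,0,-70,0,0,0],[0,0,-85,0,0,0],[-10,0,-95,0,0,0],[-30,0,-100,0,0,0],[-50,0,-100,0,0,0],[-65,0,-100,0,0,0],[-65,0,-100,0,0,0],[-65,0,-100,0,0,0]])

```text
time: 29.95
tool_pos: [0.445, 0.1221, 0.1835]
ee_rot: [0.972, -0.236, 0.0, 0.0]
force: [0.6, -0.3, 0.6]
grip_width: 0.0429
grip_force: 0.0
```

```bash
python3 m2.py w7; python3 - <<'E'
from h import *
im,d=cams.get_image("wrist");v,u=np.mgrid[0:420,0:560]
P=wpts(np.c_[u.ravel(),v.ravel()],np.where(d>0,d,1).ravel()).reshape(420,560,3)*1000
n=(np.hypot(P[...,0]-503.8,P[...,1]-91.8)<20)&(d>0);z=P[...,2]
hsv=cv2.cvtColor(im,cv2.COLOR_RGB2HSV);b=n&(abs(hsv[...,0].astype(int)-108)<12)&(hsv[...,1]>120)
T=P[b&(z>np.percentile(z[b],90)-4)];print("tab top z",np.median(T[:,2]),cv2.minAreaRect(T[:,:2].astype(np.float32)));print(r.read_state()["force"],r.read_state()["time"])
E
```

```text
[0.4457 0.1219 0.1836] [ 9.716e-01 -2.365e-01  3.000e-04  1.000e-04]
0.66 [287. 125.  36.  34.] blue_cartridge 761 [0.5051 0.0905 0.1109] z 0.1109 [505.   90.2] [14.  23.5] 62.4
0.93 [482.  77.  76.  35.] yellow_cartridge 472 [ 0.4705 -0.0877  0.1057] z 0.1063 [470.2 -88.9] [15.1 23.9] 75.8
0.66 [285. 121.  74.  90.] holder 3859 [0.5053 0.091  0.0706] z 0.0707 [504.8  91.2] [56.5 55.9] 62.5
0.65 [446.  57.  75. 113.] carrier 3919 [ 0.4985 -0.0923  0.0165] z 0.0166 [497.3 -96. ] [ 58.2 122.5] 76.5
blue_grip 0.7 [284.7 122.1] [0.5058 0.0902 0.098 ]
tab top z 110.92352040833802 ((504.0636901855469, 90.81280517578125), (13.321937561035156, 24.174392700195312), 62.47903823852539)
[-1.08617495 -0.32457748  0.35051955] 30.35
```

View pics/w7.png

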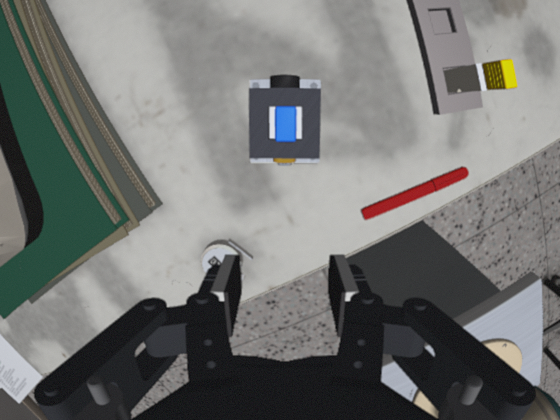

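The picture shows the blue tab at (286,123), standing straight in the holder well with the jaws clear. Its top is at 110.9 mm, so the underside is ≈ 10.5 mm, 3 mm below where the draw began. Yellow and the marker haven't moved.

```bash
python3 -c "
from station import r
print(r.job_done())"
```

```text
the job is handed in; nothing more can be done
None
```

The blue cartridge is in the holder well, stripe on the plunger side, drawn past the ball until it bottomed (click inferred from the ball's pull and the stop, not seen). It has been let go and the job handed in at about 30 s; yellow, dropper and marker weren't touched.

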